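Run the bush's retaining nut home and back it off a quarter turn

TASK

One of the two studs on the steel fixture plate carries the bronze bush, the other the steel bearing cover. Screw the knurled nut above the bronze bush clockwise (ordinary right-hand thread) until it bottoms out, then back it off a quarter turn so that the bush can run free, and finish holding the nut there between the fingers, without letting go. Leave the nut above the bearing cover as it is and do not disturb the things standing about.

Things in the scene. Friction and masses are not known exactly. Their poses are not given: they have to be found in the camera images.
- fixture: Dark steel fixture plate bolted to the bench, 90 x 240 x 16 mm; origin at the centre of its underside, z up, y along its length. It carries two upright 12 mm steel studs on its long centre line, 150 mm apart; they end 72 mm above the plate's top (88 mm above the bench).
- stud_1 (a point): Foot of stud 1, on its axis at the plate's top face (16 mm above the bench), at y = +75 mm of the fixture. 
- stud_2 (a point): Foot of stud 2, on its axis at the plate's top face, at y = -75 mm of the fixture.
- bush: Bronze bush, 34 mm across, 26 mm high, standing loose round one of the two studs with its underside on the plate (play of about 2 mm); which stud varies. Origin at the centre of its underside.
- cover: Grey steel bearing cover, 59 mm across, 20 mm high, lying loose round the other stud. Origin at the centre of its underside.
- nut_1 (a joint): Turn in rad of the aluminium knurled nut on stud 1 (40 mm across). 0: bottomed out on a hard stop (underside 27.5 mm above the plate, 1.5 mm over a bush); grows as it is unscrewed (counterclockwise seen from above), at most 5.0. It rises 6 mm a full turn (0.955 mm per rad), stays where it is left, friction about 0.06 N m. It starts 1.9 to 3.4 rad above the stop.
- nut_1_top (a point): On the axis of nut 1, at the top of its knurled grip (67 mm above the bench when bottomed; moves with the nut). The grip is 40 mm across and reaches 23.5 mm down from here; fingertips up to 21 mm below this point stay clear of the parts below. A low hub (22 mm across) stands 2.5 mm and the stud up to 21 mm above it.
- nut_1_mark (a point): Small red index dash on the top face of nut 1, 14.4 mm from its axis; turns with the nut.
- nut_2 (a joint): Turn in rad of the aluminium knurled nut on stud 2 (40 mm across). 0: bottomed out on a hard stop (underside 27.5 mm above the plate, 1.5 mm over a bush); grows as it is unscrewed (counterclockwise seen from above), at most 5.0. It rises 6 mm a full turn (0.955 mm per rad), stays where it is left, friction about 0.06 N m. It starts 1.9 to 3.4 rad above the stop.
- nut_2_top (a point): On the axis of nut 2, at the top of its knurled grip (67 mm above the bench when bottomed; moves with the nut). The grip is 40 mm across and reaches 23.5 mm down from here; fingertips up to 21 mm below this point stay clear of the parts below. A low hub (22 mm across) stands 2.5 mm and the stud up to 21 mm above it.
- nut_2_mark (a point): Small red index dash on the top face of nut 2, 14.4 mm from its axis; turns with the nut.
- tin: Bystander: round metal tin, 64 mm across, 35 mm high, standing behind the fixture. Origin at the centre of its underside.
- v_block: Bystander: grey steel V-block, 45 x 40 x 32 mm, left of the fixture. Origin at the centre of its underside.
- tape: Bystander: roll of black tape lying flat, 67 mm across, 18 mm high, to the right of the fixture. Origin at the centre of its underside.
- gauge_block: Bystander: drilled steel block, 51 x 76 x 25 mm, behind the fixture to the left. Origin at the centre of its underside.
Not all that is in view belongs to the job. Leave any blue, orange or purple look-alike of the cover alone.

How it is judged (in metres and radians):
On the way:
1. the nut above the bronze bush is screwed down until it bottoms out (within 0.08 rad of its stop) (((horizontal distance between bush and stud_1 below 0.02 m and value of joint nut_1 below 0.08 rad) or (horizontal distance between bush and stud_2 below 0.02 m and value of joint nut_2 below 0.08 rad))), for 0.1 s.
At the end, for the whole second after the job is handed in: The nut above the bronze bush stands a quarter turn (1.57 rad, within 0.3 rad or about 17 degrees) above its stop and does not turn (under 0.05 rad/s), the fingers grip it (over 4 N), and bush and cover are still round their studs (((horizontal distance between bush and stud_1 below 0.02 m and value of joint nut_1 between 1.27 and 1.87 rad and velocity of joint nut_1 between -0.05 and 0.05 rad/s and contact force between the fingers and nut_1_c0 above 4 N and horizontal distance between cover and stud_2 below 0.02 m) or (horizontal distance between bush and stud_2 below 0.02 m and value of joint nut_2 between 1.27 and 1.87 rad and velocity of joint nut_2 between -0.05 and 0.05 rad/s and contact force between the fingers and nut_2_c0 above 4 N and horizontal distance between cover and stud_1 below 0.02 m))); the arm keeps its last pose, push and grip.
It fails at once if the nut above the bearing cover is turned (its red dash moved over 4 mm) ((horizontal distance between cover and stud_1 below 0.02 m and distance of nut_1_mark from where it was at the start of the episode above 0.004 m) or (horizontal distance between cover and stud_2 below 0.02 m and distance of nut_2_mark from where it was at the start of the episode above 0.004 m)).
It fails at once if a bystander (tin, V-block, tape roll or drilled block) is moved over 15 mm (distance of any of tin, v_block, tape, gauge_block from where it was at the start of the episode above 0.015 m).
It also fails if it takes over 48 s, if anything falls off the work surface, if the arm or the gripper's body presses on something with over 40 N, if the wrist force passes 120 N, or if a joint passes its speed limit or range.

ROBOT

A 6-joint arm with a two-finger parallel gripper is mounted at the origin on a cart in front of the work surface, level with it; the furniture and walls round the work are solid. World frame = base frame: x ahead of the robot, y to its left, z up, the work surface at z = 0. Lengths are in mm, angles in rad, forces in N, time in s.
With the tool pointing down it reaches from about 275 to 850 mm from the base axis. Payload 5.2 kg.
Tool frame: the origin (TCP) lies at the very end of the fingers, on their centre line; the grasp point (between the pads) lies 19 mm behind it (env.pinch_z is the distance from the TCP to the grasp point, in mm); z points along the fingers, y is the line along which they close (so a half turn about z gives the same grasp; the last joint's range is limited). The gripper opens to 85 mm and grips with 20 to 120 N. Pads are 22 mm wide; open, the fingers measure 114 mm over their backs; the gripper's body (76 mm by 85 mm) begins 54 mm behind the grasp point. The pads swing forward as they close: fully open they stand 13 mm farther back than shut.
Start: joints at [-1.305, 0.259, 1.535, -0, 1.348, -0.203], TCP at [248.519, -490.656, 231.31] pointing down, gripper open.
Joint ranges: [-3.14, 3.14], [-0.91, 2.08], [0.19, 2.58], [-1.22, 4.36], [0.22, 2.71], [-3.12, 3.12]. Speed limits (rad/s): [2.57, 2.57, 3.14, 3.14, 3.14, 3.14].

INTERFACE

Orientations are given as a unit quaternion [w, x, y, z].
In Python, from workcell import env gives the robot as it stands.
- The arm moves only by the tool servo_tool, never from a script. Its argument "motion" is a list of rows, each an object with "translation": the shift along the tool's x, y, z as a fraction of full scale, a list of three; "turn": the turn, a rotation vector about the tool's x, y, z as a fraction of full scale, a list of three; "fingers": the closure, from 0 (fully open) to 1 (shut). A call has 1 to 8 rows; each row shifts and turns the commanded pose from where the row before left it, along the tool's axes as they then stand; what a row does not reach is not made up. Full scale, the value 1, is 40 mm for a shift and 6 degrees for a turn. A row lasts 1/12 s, in which the tool goes at most 41.7 mm and 7.16 degrees, less where a joint would pass 70% of its speed; a pose out of reach is approached as far as the arm can. A call with a number of a shift or a turn outside -1 to 1 is refused whole. A call with a gripper value outside its range is refused whole. The fingers move at their own pace and stop on an object; the grip force is fixed at half the most. Time passes only in rows, so rows that do not move let the fingers close. It gives the time, the measured TCP pose, the force, the opening and the grip force at its end, in the units of the state.
- env.get_state(): the state, without advancing time (a new reading comes with each control period).
- env.snapshot(name): name is "scene" or "top"; returns a dict with "pixels" (480x640x3 uint8, blue, green, red), "range_z" (480x640 float32, mm along the optical axis (not along the pixel's ray), 0 where there is no reading), "mtx" (3x3 intrinsics, pixels), "D" ([k1, k2, p1, p2, k3] as OpenCV has them; the pictures are not rectified), "position" and "attitude" of the camera in the world. Camera axes: x right, y up, looking along -z (the intrinsics and any distortion apply to the point x, -y, -z); pixel columns grow to the right and rows downward; lengths in mm; the calibration is good to about 2 mm. A picture is of the moment at which its call begins.
- env.hand_in(): hands the job in; it is judged then, once.
The state is a dict: "t": time; "joints": joint angles; "joint_velocities": joint speeds; "joint_efforts": joint torques, N m; "tool_pos": TCP position; "eef_rot": TCP orientation; "wrist_force": force on the tool from outside, world axes, zero at the start; "wrist_torque": the same for the moment, N m; "gripper_width": finger opening in mm; "grasp_force": force on a finger pad.
Only numpy, scipy, OpenCV 4.12 (cv2) and the standard library are available. Lean on these libraries where they do the work, as an engineer would, in place of code of your own. Each camera call takes 0.05 s, during which the arm holds its last target. There are 200 camera calls.

## Working session

There is one attempt and no reset: what is moved stays moved. The work goes in short steps, Python scripts to look and compute and a tool call to move; the robot and the scene stay as the last step left them, time stands still between calls to the robot, and variables do not carry over. Pictures are saved under pics/ and viewed, at most 10 in all, crops included, and the job is handed in when it is done.

Besides the shell and the picture viewer there is one more tool, called after "Emit:" in YAML: its name, and indented under it one key for each argument. servo_tool: Moves the arm, as the interface text tells. Its arguments: {"type":"object","properties":{"motion":{"type":"array"}},"required":["motion"]}

```bash
mkdir -p pics; cat > h.py <<'E'
import numpy as np, cv2
from scipy.spatial.transform import Rotation as R
from workcell import env
def rot(q): return R.from_quat([q[1],q[2],q[3],q[0]]).as_matrix()
def ray(s,uv,z):
    p=cv2.undistortPoints(np.array(uv,float).reshape(-1,1,2),s['mtx'],np.array(s['D'],float)).reshape(-1,2)
    d=np.c_[p[:,0],-p[:,1],-np.ones(len(p))]@rot(s['attitude']).T
    o=np.array(s['position']); return o+d*((z-o[2])/d[:,2])[:,None]
E
python3 - <<'E'
from h import *
a=env.snapshot("scene");b=env.snapshot("top")
for n,s in(("scene",a),("top",b)):
    cv2.imwrite(f"pics/{n}0.png",s['pixels']);print(n,s['position'],s['attitude'],s['mtx'][0],s['D'])
print(env.get_state())
E
```

```text
scene [165.94381336 673.0083615  554.75733021] [-0.25528577 -0.14447994  0.46024495  0.83793157] [448.07326346   0.         327.55587911] [-0.04002056  0.          0.          0.          0.        ]
top [ 521.70741581   57.68704868 1176.32000946] [-0.70339268 -0.01509433  0.03353522  0.70984948] [543.56816222   0.         330.81962603] [-0.10981333  0.          0.          0.          0.        ]
{'t': 0.1, 'joints': array([-1.30481236e+00,  2.59318470e-01,  1.53592852e+00,  2.33994050e-05,
        1.34802133e+00, -2.02799353e-01]), 'joint_velocities': array([-0.00086355, -0.00097633, -0.00155948,  0.0002672 , -0.00060489,
        0.00030747]), 'joint_efforts': array([ 3.42096922e-03, -4.46971750e+01, -2.91249418e+01, -8.36420281e-05,
        6.37224672e-03, -4.24148209e-05]), 'tool_pos': array([ 248.39687876, -490.20147864,  230.54991753]), 'eef_rot': array([-8.37774758e-04,  9.72656071e-01,  2.32248716e-01, -1.50619384e-05]), 'wrist_force': array([ 0.16479302,  0.2453919 , -0.01350457]), 'wrist_torque': array([0.01487859, 0.03015972, 0.03049286]), 'grasp_force': 0.0, 'gripper_width': 85.29842309614428}
```

View pics/scene0.png

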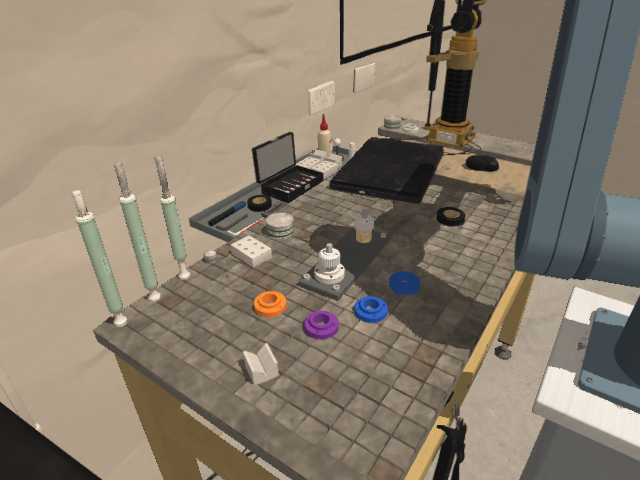

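View pics/top0.png

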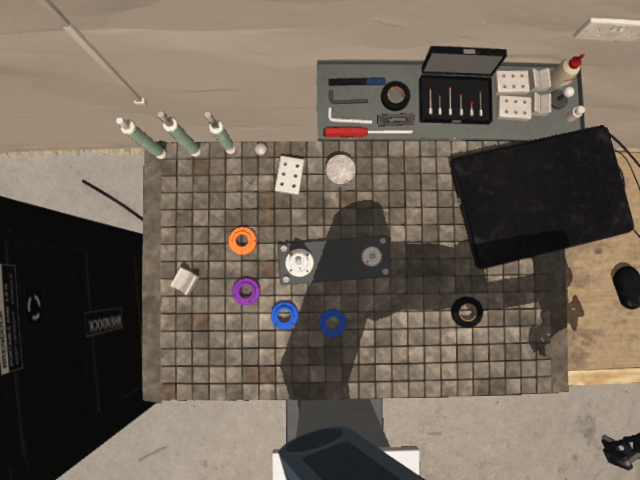

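The scene view shows two nuts: one at scene (329,262) / top (299,262), over a wide light-grey part, and one in shadow at scene (364,228) / top (372,257), over a tan bush. Things that could be confused with the parts:
- The two nuts themselves.
- The orange ring (270,304), purple ring (321,324) and blue rings (371,308) and (405,283), which are cover look-alikes.

I choose the shadowed nut at scene (364,228) and will check it in one close crop.

```bash
python3 - <<'E'
from h import *
a=env.snapshot("scene");b=env.snapshot("top")
c1=cv2.resize(a['pixels'][200:300,290:400],None,fx=5,fy=5,interpolation=cv2.INTER_CUBIC)[:,:400]
c1=cv2.resize(a['pixels'][205:305,300:400],(400,400),interpolation=cv2.INTER_CUBIC)
c2=cv2.resize(b['pixels'][237:277,352:392],(400,400),interpolation=cv2.INTER_CUBIC)
cv2.imwrite("pics/crop1.png",np.clip(np.hstack([c1,c2*1.0]),0,255))
z=b['range_z']
print(b['position'][2]-z[245:270:3,360:386:3])
for n,(u,v) in dict(n=(372,257),o=(299,262)).items(): print(n,ray(b,[(u,v)],69))
# plate mask: dark
g=cv2.cvtColor(b['pixels'],cv2.COLOR_BGR2GRAY); print(ray(b,[(279,241),(387,236),(389,275),(281,283)],16))
E
```

```text
[[11.84576629 10.39312957 11.77752899  8.12127899 14.5870993  12.11480926
  11.20721649  8.50067352 15.44964813]
 [12.76336883 14.42730926 57.72992157 62.77557586 62.5336325  63.4242575
  14.30999969  9.24847625  9.14654754]
 [13.53277801 61.93756317 66.72577118 64.75763153 66.40606903 66.07867645
  67.98663543 13.409487   11.33673309]
 [13.2166159  65.96441864 64.17340301 68.19842743 82.88800262 68.1249411
  69.05523895 14.62140106 11.28290008]
 [14.78534149 70.16046356 65.54193329 71.50360321 85.07061981 66.22552704
  65.95587372 11.76410125 10.88226532]
 [11.84979461 63.65228485 68.9016745  68.17743133 69.7799704  70.6150534
  64.94061493  9.87335418 11.6216452 ]
 [12.82672332 15.06439422 59.86017059 66.44671844 66.64288543 65.64544891
   9.721987   16.27972625 10.38678192]
 [13.7310202  14.54571747 12.27569793 15.47601532 50.77044891 11.41436981
   9.45575165 15.81524872  9.89654754]
 [16.78045868 19.02227997 16.78863739 13.96100067 12.91766571 12.18646454
  14.07843231 16.41266082 20.8527243 ]]
n [[565.19673148 -55.47852667  69.        ]]
o [[556.36188652  93.60659231  69.        ]]
[[603.26855328 137.78458876  16.        ]
 [612.13897553 -93.95059544  16.        ]
 [528.37142397 -96.86694535  16.        ]
 [513.6626461  133.9122529   16.        ]][ WARN:0@1.123] global loadsave.cpp:1063 imwrite_ Unsupported depth image for selected encoder is fallbacked to CV_8U.
```

View pics/crop1.png

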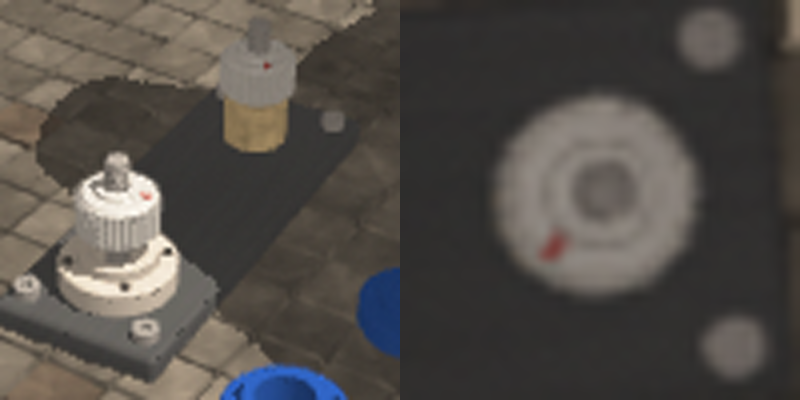

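The crop confirms it: the shadowed nut sits above the tan bronze bush, with its red dash at the crop's lower left (scene dash near (367,221)). The other nut is over the wide grey cover. Target is about x 566, y -55, nut top about z 69. Moving above it.

Emit:
servo_tool:
  motion:
    - {"translation":[0.86,-0.44,0],"turn":[0,0,0],"fingers":0}
    - {"translation":[0.86,-0.44,0],"turn":[0,0,0],"fingers":0}
    - {"translation":[0.86,-0.44,0],"turn":[0,0,0],"fingers":0}
    - {"translation":[0.86,-0.44,0],"turn":[0,0,0],"fingers":0}
    - {"translation":[0.86,-0.44,0],"turn":[0,0,0],"fingers":0}
    - {"translation":[0.86,-0.44,0],"turn":[0,0,0],"fingers":0}
    - {"translation":[0.86,-0.44,0],"turn":[0,0,0],"fingers":0}
    - {"translation":[0.86,-0.44,0],"turn":[0,0,0],"fingers":0}

```text
t: 0.87
tool_pos: [431.1, -238.9, 231.3]
eef_rot: [0.0, 0.973, 0.232, 0.0]
wrist_force: [1.2, 0.3, -0.9]
gripper_width: 85.8
grasp_force: 0.0
```

Emit:
servo_tool:
  motion:
    - {"translation":[0.86,-0.44,0],"turn":[0,0,0],"fingers":0}
    - {"translation":[0.86,-0.44,0],"turn":[0,0,0],"fingers":0}
    - {"translation":[0.86,-0.44,0],"turn":[0,0,0],"fingers":0}
    - {"translation":[0.86,-0.44,0],"turn":[0,0,0],"fingers":0}
    - {"translation":[0.86,-0.44,0],"turn":[0,0,0],"fingers":0}
    - {"translation":[0.86,-0.44,0],"turn":[0,0,0],"fingers":0}
    - {"translation":[0,0,0],"turn":[0,0,-1],"fingers":0}
    - {"translation":[0,0,0],"turn":[0,0,-1],"fingers":0}

```text
t: 1.53
tool_pos: [567.7, -50.7, 230.7]
eef_rot: [-0.0, 0.942, 0.337, -0.0]
wrist_force: [-0.3, -0.5, 0.1]
gripper_width: 85.4
grasp_force: 0.0
```

Emit:
servo_tool:
  motion:
    - {"translation":[0,0,0.2],"turn":[0,0,-1],"fingers":0}
    - {"translation":[0,0,0.2],"turn":[0,0,-1],"fingers":0}
    - {"translation":[0,0,0.2],"turn":[0,0,-1],"fingers":0}
    - {"translation":[0,0,0.2],"turn":[0,0,-1],"fingers":0}
    - {"translation":[0,0,0.2],"turn":[0,0,-1],"fingers":0}
    - {"translation":[0,0,0.2],"turn":[0,0,-1],"fingers":0}
    - {"translation":[0,0,0.2],"turn":[0,0,-1],"fingers":0}
    - {"translation":[0,0,0.2],"turn":[0,0,-1],"fingers":0}

```text
t: 2.2
tool_pos: [566.7, -53.2, 166.7]
eef_rot: [-0.0, 0.724, 0.689, -0.0]
wrist_force: [-0.2, -0.2, -0.7]
gripper_width: 85.4
grasp_force: 0.0
```

Emit:
servo_tool:
  motion:
    - {"translation":[0,0,0],"turn":[0,0,-1],"fingers":0}
    - {"translation":[0,0,0],"turn":[0,0,-1],"fingers":0}
    - {"translation":[0,0,0],"turn":[0,0,-1],"fingers":0}
    - {"translation":[0,0,0],"turn":[0,0,-1],"fingers":0}
    - {"translation":[0,0,0],"turn":[0,0,-1],"fingers":0}
    - {"translation":[0,0,0],"turn":[0,0,-1],"fingers":0}
    - {"translation":[0,0,0],"turn":[0,0,-1],"fingers":0}
    - {"translation":[0,0,0],"turn":[0,0,-1],"fingers":0}

```text
t: 2.87
tool_pos: [566.7, -53.2, 167.0]
eef_rot: [-0.0, 0.381, 0.924, -0.0]
wrist_force: [0.8, 0.0, 0.4]
gripper_width: 85.6
grasp_force: 0.0
```

```bash
python3 - <<'E'
from h import *
s=env.get_state();print(s['t'],s['tool_pos'],s['joints'],rot(s['eef_rot'])[:,:2].T)
E
```

```text
2.8667 [566.67929651 -53.17046572 167.0448928 ] [-2.89490557e-01  3.42868242e-01  1.58098671e+00  2.56793127e-05
  1.21829410e+00 -1.07765605e+00] [[-7.09054479e-01  7.05153525e-01  5.01513470e-04]
 [ 7.05153507e-01  7.09054633e-01 -2.42172999e-04]]
```

Emit:
servo_tool:
  motion:
    - {"translation":[0,0,0.1],"turn":[0,0,-1],"fingers":0}
    - {"translation":[0,0,0.1],"turn":[0,0,-1],"fingers":0}
    - {"translation":[0,0,0.1],"turn":[0,0,-1],"fingers":0}
    - {"translation":[0,0,0.1],"turn":[0,0,-1],"fingers":0}
    - {"translation":[0,0,0.1],"turn":[0,0,-1],"fingers":0}
    - {"translation":[0,0,0.1],"turn":[0,0,-1],"fingers":0}
    - {"translation":[0,0,0.1],"turn":[0,0,-1],"fingers":0}
    - {"translation":[0,0,0.1],"turn":[0,0,-1],"fingers":0}

```text
t: 3.53
tool_pos: [566.7, -53.2, 134.9]
eef_rot: [-0.0, -0.028, 1.0, 0.0]
wrist_force: [-0.0, 0.2, 0.5]
gripper_width: 85.4
grasp_force: 0.0
```

Emit:
servo_tool:
  motion:
    - {"translation":[0,0,0.1],"turn":[0,0,-1],"fingers":0}
    - {"translation":[0,0,0.1],"turn":[0,0,-1],"fingers":0}
    - {"translation":[0,0,0],"turn":[0,0,-1],"fingers":0}
    - {"translation":[0,0,0],"turn":[0,0,-1],"fingers":0}
    - {"translation":[0,0,0],"turn":[0,0,-1],"fingers":0}
    - {"translation":[0,0,0],"turn":[0,0,0],"fingers":0}

```text
t: 4.03
tool_pos: [566.7, -53.2, 127.1]
eef_rot: [-0.0, -0.285, 0.959, 0.0]
wrist_force: [0.1, 0.4, -0.1]
gripper_width: 85.5
grasp_force: 0.0
```

```bash
python3 - <<'E'
from h import *
a=env.snapshot("scene");b=env.snapshot("top")
# nut centre: from top depth mask; earlier image saved has no depth -> circle fit on image top0 brightness
t=cv2.imread("pics/top0.png");g=cv2.cvtColor(t,cv2.COLOR_BGR2GRAY)[240:274,355:390]
m=(g>75).astype(np.uint8)
n,l,st,ce=cv2.connectedComponentsWithStats(m)
i=1+np.argmax(st[1:,4]);cn,_=cv2.findContours((l==i).astype(np.uint8),0,2)
c,r=cv2.minEnclosingCircle(max(cn,key=len));print(st[i],c,r)
c=(c[0]+355,c[1]+240)
for z in(66,70):print(ray(b,[c],z))
s=env.get_state();T=rot(s['eef_rot']);print(s['tool_pos'],s['joints'][5],"tool-xy err",(ray(b,[c],68)[0]-s['tool_pos'])@T)
cv2.imwrite("pics/s1.png",np.hstack([cv2.resize(x,(400,400),interpolation=cv2.INTER_CUBIC) for x in (a['pixels'][170:270,310:410],b['pixels'][210:290,330:410])]))
E
```

```text
[  7   6  20  21 317] (16.33333396911621, 16.16666603088379) 10.172228813171387
[[567.03644054 -54.43914531  66.        ]]
[[566.87313978 -54.03520341  70.        ]]
[566.74024537 -53.22966361 127.18092289] -2.4305626161489475 tool-xy err [ 0.35103112 -0.97759601 59.18077242]
```

View pics/s1.png

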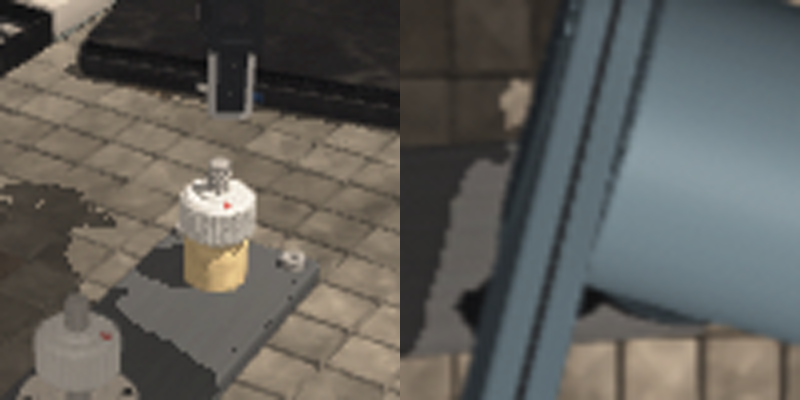

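The nut is lit now, with its stud tip at about scene pixel (364.6,210.6). The fingers hang above it around (368,198), and the top view is blocked by the arm. A quick cross-check of the axis with the scene camera follows.

```bash
python3 - <<'E'
from h import *
a=env.snapshot("scene")
print("stud tip",ray(a,[(364.6,210.6)],88))
def proj(P):
    p=(np.array(P)-a['position'])@rot(a['attitude']);return cv2.projectPoints(np.array([[p[0],-p[1],-p[2]]]),np.zeros(3),np.zeros(3),a['mtx'],np.array(a['D'],float))[0].ravel()
for P in([566.9,-54.3,88],[566.9,-54.3,68],[566.7,-53.2,127],[566.7,-53.2,140]):print(P,proj(P))
E
```

```text
stud tip [[567.7786801  -54.13323108  88.        ]]
[566.9, -54.3, 88] [364.99947169 210.68006872]
[566.9, -54.3, 68] [364.651101   218.82785436]
[566.7, -53.2, 127] [365.51629225 194.48681817]
[566.7, -53.2, 140] [365.75426143 188.8465148 ]
```

Emit:
servo_tool:
  motion:
    - {"translation":[0.015,-0.025,0.475],"turn":[0,0,0],"fingers":0}
    - {"translation":[0,0,0.475],"turn":[0,0,0],"fingers":0}
    - {"translation":[0,0,0.475],"turn":[0,0,0],"fingers":0}
    - {"translation":[0,0,0.475],"turn":[0,0,0],"fingers":0}
    - {"translation":[0,0,0],"turn":[0,0,0],"fingers":0.35}
    - {"translation":[0,0,0],"turn":[0,0,0],"fingers":0.4}

```text
t: 4.68
tool_pos: [566.0, -54.2, 50.6]
eef_rot: [-0.001, -0.282, 0.959, 0.001]
wrist_force: [-0.5, -0.7, 0.3]
gripper_width: 63.7
grasp_force: 0.0
```

Emit:
servo_tool:
  motion:
    - {"translation":[0,0,0],"turn":[0,0,0],"fingers":0.5}
    - {"translation":[0,0,0],"turn":[0,0,0],"fingers":0.6}
    - {"translation":[0,0,0],"turn":[0,0,0],"fingers":0.8}
    - {"translation":[0,0,0],"turn":[0,0,0],"fingers":1}
    - {"translation":[0,0,0],"turn":[0,0,0],"fingers":1}
    - {"translation":[0,0,0],"turn":[0,0,0],"fingers":1}

```text
t: 5.18
tool_pos: [567.6, -54.2, 53.2]
eef_rot: [0.001, -0.283, 0.959, -0.0]
wrist_force: [-3.0, 2.0, 5.5]
gripper_width: 37.5
grasp_force: 59.7
```

```bash
python3 - <<'E'
from h import *
s=env.get_state();T=rot(s['eef_rot']);print(s['t'],s['tool_pos'],s['gripper_width'],s['grasp_force'],s['wrist_force'],s['wrist_torque'],"tool F",s['wrist_force']@T,s['joints'][5],s['joint_efforts'][5])
E
```

```text
5.1833 [567.61155079 -54.21808266  53.1660496 ] 37.493696335841044 59.677199721336365 [-2.95416908  2.0145993   5.5406902 ] [ 0.30325182  0.35265705 -0.03559962] tool F [ 1.37927508  3.28696831 -5.54782956] -2.4354487057902734 -0.018090619705617428
```

Emit:
servo_tool:
  motion:
    - {"translation":[0,0,0.0025],"turn":[0,0,1],"fingers":1}
    - {"translation":[0,0,0.0025],"turn":[0,0,1],"fingers":1}
    - {"translation":[0,0,0.0025],"turn":[0,0,1],"fingers":1}
    - {"translation":[0,0,0.0025],"turn":[0,0,1],"fingers":1}
    - {"translation":[0,0,0.0025],"turn":[0,0,1],"fingers":1}
    - {"translation":[0,0,0.0025],"turn":[0,0,1],"fingers":1}
    - {"translation":[0,0,0.0025],"turn":[0,0,1],"fingers":1}
    - {"translation":[0,0,0.0025],"turn":[0,0,1],"fingers":1}

```text
t: 5.85
tool_pos: [567.6, -54.2, 52.4]
eef_rot: [0.001, 0.134, 0.991, 0.0]
wrist_force: [-2.1, 2.3, 6.6]
gripper_width: 37.3
grasp_force: 59.6
```

```bash
cat > st.py <<'E'
from h import *
s=env.get_state();T=rot(s['eef_rot']);np.set_printoptions(precision=3,suppress=True);print(s['t'],s['tool_pos'],s['gripper_width'],s['grasp_force'],s['wrist_torque'],"tool F",s['wrist_force']@T,s['joints'][5],s['joint_efforts'][5],"yaw",np.arctan2(T[1,0],T[0,0]))
E
python3 st.py; python3 - <<'E'
from h import *
a=env.snapshot("scene");cv2.imwrite("pics/s2.png",cv2.resize(a['pixels'][180:260,320:420],(800,600),interpolation=cv2.INTER_CUBIC))
E
```

```text
5.85 [567.566 -54.214  52.365] 37.33095436923808 59.56391394138336 [0.306 0.363 0.082] tool F [ 2.613  1.708 -6.615] -1.5926957783467095 -1.601594164967537 yaw 2.8722000026373635
```

View pics/s2.png

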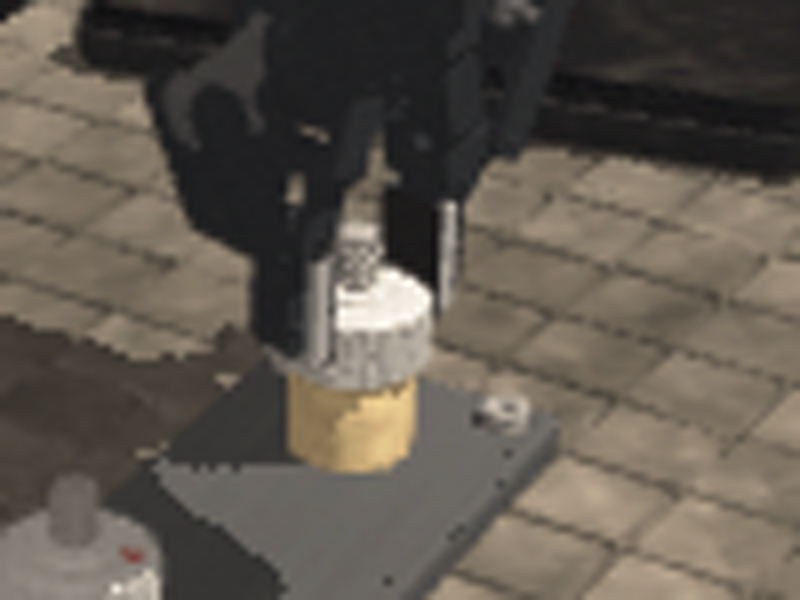

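The picture shows the fingers holding the nut firmly around (375,320) of the crop. The dash has turned out of sight, and the wrist moment of about 0.08 N m matches thread friction. Continuing, and watching the moment for the stop.

Emit:
servo_tool:
  motion:
    - {"translation":[0,0,0.0025],"turn":[0,0,1],"fingers":1}
    - {"translation":[0,0,0.0025],"turn":[0,0,1],"fingers":1}
    - {"translation":[0,0,0.0025],"turn":[0,0,1],"fingers":1}
    - {"translation":[0,0,0.0025],"turn":[0,0,1],"fingers":1}
    - {"translation":[0,0,0.0025],"turn":[0,0,1],"fingers":1}
    - {"translation":[0,0,0.0025],"turn":[0,0,1],"fingers":1}
    - {"translation":[0,0,0.0025],"turn":[0,0,1],"fingers":1}
    - {"translation":[0,0,0.0025],"turn":[0,0,1],"fingers":1}

```text
t: 6.57
tool_pos: [567.5, -54.1, 51.6]
eef_rot: [0.001, 0.526, 0.851, 0.0]
wrist_force: [-1.7, 2.2, 7.0]
gripper_width: 37.7
grasp_force: 59.6
```

Emit:
servo_tool:
  motion:
    - {"translation":[0,0,0.0025],"turn":[0,0,1],"fingers":1}
    - {"translation":[0,0,0.0025],"turn":[0,0,1],"fingers":1}

```text
t: 6.73
tool_pos: [567.6, -54.1, 51.4]
eef_rot: [0.001, 0.612, 0.791, 0.001]
wrist_force: [-2.5, 3.3, 6.4]
gripper_width: 37.9
grasp_force: 59.6
```

```bash
python3 st.py
```

```text
6.7333 [567.578 -54.123  51.364] 37.86177805979806 59.587790966033936 [0.41  0.457 0.059] tool F [ 3.795 -1.609 -6.364] -0.5454471063653054 -1.6017839312553406 yaw 1.8249176543664514
```

Emit:
servo_tool:
  motion:
    - {"translation":[0,0,0.0025],"turn":[0,0,1],"fingers":1}
    - {"translation":[0,0,0.0025],"turn":[0,0,1],"fingers":1}
    - {"translation":[0,0,0.0025],"turn":[0,0,1],"fingers":1}

```text
t: 6.98
tool_pos: [567.6, -54.1, 51.1]
eef_rot: [0.001, 0.728, 0.686, 0.001]
wrist_force: [-1.6, 2.5, 6.4]
gripper_width: 38.0
grasp_force: 59.6
```

```bash
python3 st.py
```

```text
6.9833 [567.574 -54.1    51.063] 37.995831622560694 59.597287774086 [0.445 0.434 0.03 ] tool F [ 2.355 -1.707 -6.435] -0.2312828653953094 -1.6016804426908493 yaw 1.510743211199701
```

Emit:
servo_tool:
  motion:
    - {"translation":[0,0,0.0025],"turn":[0,0,1],"fingers":1}
    - {"translation":[0,0,0.0025],"turn":[0,0,1],"fingers":1}
    - {"translation":[0,0,0.0025],"turn":[0,0,1],"fingers":1}

```text
t: 7.23
tool_pos: [567.2, -55.3, 50.8]
eef_rot: [0.002, 0.825, 0.565, -0.0]
wrist_force: [-4.5, -1.3, 9.1]
gripper_width: 37.8
grasp_force: 59.8
```

```bash
python3 st.py
```

```text
7.2333 [567.154 -55.33   50.846] 37.754655654396394 59.78901207447052 [-0.073  0.826  1.701] tool F [-2.847 -3.717 -9.053] 0.08056149430553221 0.024621880729682744 yaw 1.2008266259864027
```

The moment jumped to 1.7 N m, so the nut is on its stop. I'll hold there briefly, then back off in steps.

Emit:
servo_tool:
  motion:
    - {"translation":[0,0,0],"turn":[0,0,0.3],"fingers":1}
    - {"translation":[0,0,0],"turn":[0,0,0],"fingers":1}
    - {"translation":[0,0,0],"turn":[0,0,0],"fingers":1}
    - {"translation":[0,0,0],"turn":[0,0,0],"fingers":1}

```text
t: 7.57
tool_pos: [566.1, -57.8, 51.0]
eef_rot: [0.002, 0.834, 0.552, -0.002]
wrist_force: [-9.0, -11.9, 10.5]
gripper_width: 37.6
grasp_force: 63.5
```

```bash
python3 st.py
```

```text
7.5667 [566.078 -57.833  51.005] 37.59966654208476 63.523736000061035 [-1.674  1.477 -0.075] tool F [-14.483  -3.679 -10.452] 0.1093205916711606 -0.04690364585258067 yaw 1.1706812278855803
```

Emit:
servo_tool:
  motion:
    - {"translation":[0,0,-0.0025],"turn":[0,0,-0.5],"fingers":1}
    - {"translation":[0,0,0],"turn":[0,0,0],"fingers":1}

```text
t: 7.73
tool_pos: [566.3, -57.9, 51.1]
eef_rot: [0.002, 0.818, 0.575, -0.002]
wrist_force: [-8.0, -13.0, 8.8]
gripper_width: 37.9
grasp_force: 63.5
```

```bash
python3 st.py
```

```text
7.7333 [566.292 -57.906  51.104] 37.86479420542104 63.45473885536194 [-1.676  1.399  0.09 ] tool F [-14.983  -3.15   -8.771] 0.054315878433520794 -0.5211965180933475 yaw 1.225610589751854
```

Emit:
servo_tool:
  motion:
    - {"translation":[0,0,0],"turn":[0,0,-0.5],"fingers":1}
    - {"translation":[0,0,0],"turn":[0,0,0],"fingers":1}

```text
t: 7.9
tool_pos: [566.5, -58.0, 51.1]
eef_rot: [0.002, 0.803, 0.596, -0.002]
wrist_force: [-8.8, -12.2, 9.8]
gripper_width: 37.7
grasp_force: 63.4
```

```bash
python3 st.py
```

```text
7.9 [566.463 -58.005  51.138] 37.66994162501456 63.43928933143616 [-1.681  1.423  0.033] tool F [-14.281  -4.911  -9.764] 0.0019596023748481802 -0.5132817663252354 yaw 1.2779117918974852
```

The grip slid about 4 mm along the pads at the stop. I'll open, recentre, regrasp, and seat the nut again more gently.

Emit:
servo_tool:
  motion:
    - {"translation":[0,0,0],"turn":[0,0,0],"fingers":0.3}
    - {"translation":[0,0,0],"turn":[0,0,0],"fingers":0.2}
    - {"translation":[0,0,0],"turn":[0,0,0],"fingers":0.2}
    - {"translation":[0,0,0],"turn":[0,0,-1],"fingers":0.2}
    - {"translation":[0,0,0],"turn":[0,0,-1],"fingers":0.2}
    - {"translation":[0,0,0],"turn":[0,0,-1],"fingers":0.2}
    - {"translation":[0,0,0],"turn":[0,0,-1],"fingers":0.2}
    - {"translation":[0,0,0],"turn":[0,0,-1],"fingers":0.2}

```text
t: 8.57
tool_pos: [567.2, -54.0, 49.1]
eef_rot: [0.0, 0.62, 0.785, 0.0]
wrist_force: [0.1, -0.0, -0.1]
gripper_width: 68.6
grasp_force: 0.0
```

```bash
python3 st.py;  python3 - <<'E'
from h import *
a=env.snapshot("scene");c=a['pixels'][205:245,340:390];cv2.imwrite("pics/s3.png",cv2.resize(c,(750,600),interpolation=cv2.INTER_CUBIC))
E
```

```text
8.5667 [567.168 -53.971  49.113] 68.58230433346664 0.0 [-0.009  0.023  0.017] tool F [-0.033  0.077  0.05 ] -0.5244390314699966 1.6672267019748688 yaw 1.8042405278447107
```

View pics/s3.png

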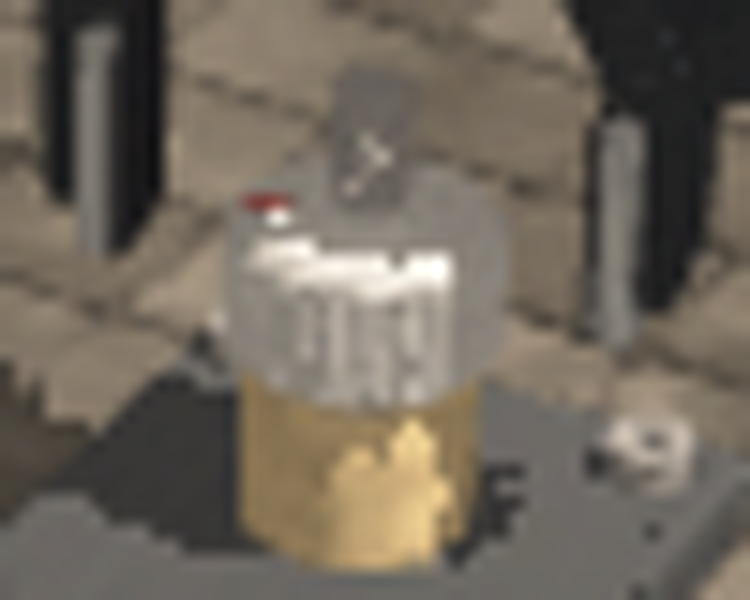

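The red dash is at crop (267,203), i.e. scene pixel (357.8,218.5), and the fingers are clear on both sides. Computing its angle.

```bash
python3 - <<'E'
from h import *
a=env.snapshot("scene");p=a['pixels'].astype(int)
def mk(px):
    px=px.astype(int)[205:245,340:390];w=np.clip(px[...,2]-np.maximum(px[...,0],px[...,1])-35,0,None);v,u=np.nonzero(w);w=w[v,u]
    return (340+(u*w).sum()/w.sum(),205+(v*w).sum()/w.sum(),len(w))
for px,z in((cv2.imread('pics/scene0.png'),69.3),(a['pixels'],67.1)):
    m=mk(px);P=ray(a,[m[:2]],z)[0];d=P[:2]-[567.2,-54.2];print(m,P,np.hypot(*d),np.degrees(np.arctan2(d[1],d[0])))
E
```

```text
(np.float64(366.0571428571429), np.float64(221.0), 2) [558.78773219 -46.13647779  69.3       ] 11.652752468001077 136.21260757002068
(np.float64(357.3076923076923), np.float64(218.0), 3) [582.58288244 -49.98721585  67.1       ] 15.949314171232151 15.31560557142053
```

Emit:
servo_tool:
  motion:
    - {"translation":[0,0,0],"turn":[0,0,0],"fingers":0.4}
    - {"translation":[0,0,0],"turn":[0,0,0],"fingers":0.5}
    - {"translation":[0,0,0],"turn":[0,0,0],"fingers":0.7}
    - {"translation":[0,0,0],"turn":[0,0,0],"fingers":1}
    - {"translation":[0,0,0],"turn":[0,0,0],"fingers":1}
    - {"translation":[0,0,0],"turn":[0,0,0],"fingers":1}

```text
t: 9.17
tool_pos: [567.5, -54.2, 49.5]
eef_rot: [0.001, 0.622, 0.783, 0.001]
wrist_force: [2.2, 3.4, 5.5]
gripper_width: 37.7
grasp_force: 59.8
```

```bash
python3 st.py
```

```text
9.1667 [567.531 -54.181  49.54 ] 37.71988094897823 59.849921464920044 [ 0.453 -0.193  0.004] tool F [ 2.834  2.927 -5.53 ] -0.5187863373264917 -0.03847436048090458 yaw 1.7979827714664505
```

Emit:
servo_tool:
  motion:
    - {"translation":[0,0,0],"turn":[0,0,0.4],"fingers":1}
    - {"translation":[0,0,0],"turn":[0,0,0],"fingers":1}

```text
t: 9.33
tool_pos: [567.5, -54.1, 49.5]
eef_rot: [0.001, 0.639, 0.769, 0.001]
wrist_force: [2.4, 2.3, 5.4]
gripper_width: 37.7
grasp_force: 59.8
```

```bash
python3 st.py
```

```text
9.3333 [567.536 -54.145  49.493] 37.70614194792142 59.832783937454224 [ 0.5   -0.298 -0.053] tool F [ 1.842  2.813 -5.388] -0.4757379102250589 0.41612159460783005 yaw 1.7550174454337442
```

Emit:
servo_tool:
  motion:
    - {"translation":[0,0,0],"turn":[0,0,0.4],"fingers":1}
    - {"translation":[0,0,0],"turn":[0,0,0],"fingers":1}

```text
t: 9.5
tool_pos: [567.5, -54.2, 49.4]
eef_rot: [0.001, 0.655, 0.756, 0.001]
wrist_force: [1.7, 3.8, 6.2]
gripper_width: 38.0
grasp_force: 59.8
```

```bash
python3 st.py
```

```text
9.5 [567.548 -54.188  49.446] 38.01350676190501 59.84090745449066 [ 0.544 -0.287 -0.055] tool F [ 3.528  2.266 -6.186] -0.4349161584198795 0.4448222927749157 yaw 1.7141366408207084
```

Emit:
servo_tool:
  motion:
    - {"translation":[0,0,0],"turn":[0,0,0.4],"fingers":1}
    - {"translation":[0,0,0],"turn":[0,0,0.4],"fingers":1}

```text
t: 9.67
tool_pos: [567.5, -54.2, 49.4]
eef_rot: [0.0, 0.686, 0.728, 0.001]
wrist_force: [2.8, 3.6, 3.9]
gripper_width: 38.1
grasp_force: 59.8
```

```bash
python3 st.py
```

```text
9.6667 [567.537 -54.213  49.404] 38.1252810644839 59.81984317302704 [ 0.605 -0.326  0.094] tool F [ 3.465  3.01  -3.906] -0.35179995708178946 -0.686813872307539 yaw 1.6310010134728379
```

Emit:
servo_tool:
  motion:
    - {"translation":[0,0,0],"turn":[0,0,0.4],"fingers":1}
    - {"translation":[0,0,0],"turn":[0,0,0.4],"fingers":1}

```text
t: 9.83
tool_pos: [567.5, -54.2, 49.3]
eef_rot: [0.0, 0.715, 0.699, 0.001]
wrist_force: [1.7, 3.2, 3.2]
gripper_width: 37.8
grasp_force: 59.8
```

```bash
python3 st.py
```

```text
9.8333 [567.514 -54.179  49.319] 37.815729878045 59.803626537323 [ 0.648 -0.403  0.067] tool F [ 3.258  1.658 -3.152] -0.2678797850626796 -0.6069613248109818 yaw 1.5470913299526325
```

Emit:
servo_tool:
  motion:
    - {"translation":[0,0,0.0025],"turn":[0,0,0.4],"fingers":1}
    - {"translation":[0,0,0],"turn":[0,0,0.4],"fingers":1}

```text
t: 10.0
tool_pos: [567.5, -54.2, 49.3]
eef_rot: [0.0, 0.744, 0.668, 0.001]
wrist_force: [2.7, 3.6, 4.4]
gripper_width: 38.0
grasp_force: 59.8
```

```bash
python3 st.py
```

```text
10.0 [567.524 -54.209  49.255] 37.96465438636825 59.80202257633209 [ 0.573 -0.309  0.084] tool F [ 3.825  2.335 -4.432] -0.18410451417289997 -0.6066941097378731 yaw 1.463322078653828
```

Emit:
servo_tool:
  motion:
    - {"translation":[0,0,0.0025],"turn":[0,0,0.4],"fingers":1}
    - {"translation":[0,0,0],"turn":[0,0,0],"fingers":1}

```text
t: 10.17
tool_pos: [567.5, -54.2, 49.2]
eef_rot: [0.0, 0.758, 0.652, 0.001]
wrist_force: [2.4, 4.7, 3.6]
gripper_width: 38.1
grasp_force: 59.8
```

```bash
python3 st.py
```

```text
10.1667 [567.512 -54.187  49.171] 38.089375019256494 59.81245994567871 [ 0.626 -0.384 -0.074] tool F [ 5.019  1.628 -3.562] -0.14196574402829365 0.47813504934310913 yaw 1.4211682515019368
```

Emit:
servo_tool:
  motion:
    - {"translation":[0,0,0.0025],"turn":[0,0,0.4],"fingers":1}
    - {"translation":[0,0,0],"turn":[0,0,0.2],"fingers":1}

```text
t: 10.33
tool_pos: [567.5, -54.2, 49.1]
eef_rot: [0.0, 0.778, 0.629, 0.0]
wrist_force: [2.3, 3.3, 5.2]
gripper_width: 37.8
grasp_force: 59.8
```

```bash
python3 st.py
```

```text
10.3333 [567.514 -54.193  49.123] 37.80905176063173 59.80669140815735 [ 0.68  -0.345  0.907] tool F [ 3.711  1.543 -5.224] -0.08043368053794626 0.7537880167365074 yaw 1.3600425167672447
```

Emit:
servo_tool:
  motion:
    - {"translation":[0,0,0.0025],"turn":[0,0,0.4],"fingers":1}
    - {"translation":[0,0,0],"turn":[0,0,0.2],"fingers":1}

```text
t: 10.5
tool_pos: [567.5, -54.2, 49.1]
eef_rot: [0.001, 0.796, 0.605, 0.0]
wrist_force: [2.6, 4.9, 5.2]
gripper_width: 37.6
grasp_force: 59.8
```

```bash
python3 st.py
```

```text
10.5 [567.539 -54.221  49.117] 37.58194804537032 59.83278572559357 [ 0.655 -0.339  2.028] tool F [ 5.376  1.197 -5.199] -0.01936130980572256 1.9157221913337708 yaw 1.2999497181497723
```

The moment rose linearly to 2 N m without slip, so the nut is seated, and contact began at yaw of about 1.405. I'll hold it at about 1 N m, then back off to yaw of about 2.975.

Emit:
servo_tool:
  motion:
    - {"translation":[0,0,0],"turn":[0,0,-0.5],"fingers":1}
    - {"translation":[0,0,0],"turn":[0,0,0],"fingers":1}
    - {"translation":[0,0,0],"turn":[0,0,0],"fingers":1}
    - {"translation":[0,0,0],"turn":[0,0,0],"fingers":1}

```text
t: 10.83
tool_pos: [567.5, -54.2, 49.1]
eef_rot: [0.001, 0.78, 0.626, 0.0]
wrist_force: [2.4, 3.3, 5.5]
gripper_width: 37.9
grasp_force: 59.9
```

```bash
python3 st.py
```

```text
10.8333 [567.545 -54.216  49.136] 37.877802083788694 59.86651360988617 [ 0.636 -0.243  0.97 ] tool F [ 3.739  1.681 -5.523] -0.07253905026070474 1.0036742314696312 yaw 1.3526706110559252
```

Emit:
servo_tool:
  motion:
    - {"translation":[0,0,-0.0025],"turn":[0,0,-1],"fingers":1}
    - {"translation":[0,0,-0.0025],"turn":[0,0,-1],"fingers":1}
    - {"translation":[0,0,-0.0025],"turn":[0,0,-1],"fingers":1}
    - {"translation":[0,0,-0.0025],"turn":[0,0,-1],"fingers":1}
    - {"translation":[0,0,-0.0025],"turn":[0,0,-1],"fingers":1}
    - {"translation":[0,0,-0.0025],"turn":[0,0,-1],"fingers":1}
    - {"translation":[0,0,-0.0025],"turn":[0,0,-1],"fingers":1}
    - {"translation":[0,0,-0.0025],"turn":[0,0,-1],"fingers":1}

```text
t: 11.5
tool_pos: [567.5, -54.2, 49.9]
eef_rot: [0.001, 0.457, 0.89, 0.0]
wrist_force: [2.2, 3.3, 5.7]
gripper_width: 38.1
grasp_force: 59.8
```

```bash
python3 st.py
```

```text
11.5 [567.534 -54.205  49.891] 38.07318201115031 59.838645458221436 [ 0.643 -0.261 -0.12 ] tool F [ 1.42   3.688 -5.652] -0.9137040073884193 1.588047556579113 yaw 2.1928149887075046
```

Emit:
servo_tool:
  motion:
    - {"translation":[0,0,-0.0025],"turn":[0,0,-1],"fingers":1}
    - {"translation":[0,0,-0.0025],"turn":[0,0,-1],"fingers":1}
    - {"translation":[0,0,-0.0025],"turn":[0,0,-1],"fingers":1}
    - {"translation":[0,0,-0.0025],"turn":[0,0,-1],"fingers":1}
    - {"translation":[0,0,-0.0025],"turn":[0,0,-1],"fingers":1}
    - {"translation":[0,0,-0.0025],"turn":[0,0,-1],"fingers":1}
    - {"translation":[0,0,-0.0025],"turn":[0,0,-1],"fingers":1}
    - {"translation":[0,0,0],"turn":[0,0,-0.4],"fingers":1}

```text
t: 12.17
tool_pos: [567.6, -54.2, 50.6]
eef_rot: [0.001, 0.087, 0.996, 0.0]
wrist_force: [1.9, 4.1, 6.3]
gripper_width: 37.8
grasp_force: 59.8
```

Emit:
servo_tool:
  motion:
    - {"translation":[0,0,0],"turn":[0,0,0],"fingers":1}
    - {"translation":[0,0,0],"turn":[0,0,0],"fingers":1}
    - {"translation":[0,0,0],"turn":[0,0,0],"fingers":1}
    - {"translation":[0,0,0],"turn":[0,0,0],"fingers":1}
    - {"translation":[0,0,0],"turn":[0,0,0],"fingers":1}
    - {"translation":[0,0,0],"turn":[0,0,0],"fingers":1}

```text
t: 12.67
tool_pos: [567.6, -54.2, 50.6]
eef_rot: [0.001, 0.089, 0.996, 0.0]
wrist_force: [1.2, 3.2, 5.3]
gripper_width: 38.0
grasp_force: 59.9
```

```bash
python3 st.py
```

```text
12.6667 [567.565 -54.228  50.619] 37.96936459409534 59.852415919303894 [ 0.576 -0.305  0.001] tool F [-0.64   3.387 -5.25 ] -1.6836268233696146 0.05352035863325 yaw 2.962795727893352
```

```bash
python3 -c "
from workcell import env
print(env.hand_in())"
```

```text
the job is handed in; nothing more can be done
None
```

I bottomed out the nut above the bronze bush, backed it off about 1.56 rad (a quarter turn), and handed the job in at 12.7 s with the nut still gripped at about 60 N. I had to regrasp once after the fingers slipped at the stop. I never went near the other nut or the bystanders, and the hand-in returned no verdict.

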